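# Unlock and level the portion scale

## Robot

A 6-joint arm with a two-finger parallel gripper is mounted at the origin on a cart in front of the work surface, level with it; the furniture and walls round the work are solid. World frame = base frame: x ahead of the robot, y to its left, z up, the work surface at z = 0. Lengths are in mm, angles in rad, forces in N, time in s.
With the tool pointing down it reaches from about 400 to 925 mm from the base axis. Payload 12.5 kg.
Tool frame: the origin (TCP) lies midway between the tips of the shut fingers; the grasp point (between the pads) lies 19 mm behind it; z points along the fingers, y is the line along which they close (so a half turn about z gives the same grasp; the last joint's range is limited). The gripper opens to 95 mm and grips with 3 to 60 N. Pads are 20 mm wide; open, the fingers measure 119 mm over their backs; the gripper's body (75 mm by 180 mm) begins 59 mm behind the grasp point.
Start: joints at [1.145, 0.491, 1.559, -0, 1.092, -0.106], TCP at [196.469, 593.335, 214.661] pointing down, gripper open.
Joint ranges: [-3.1, 3.1], [-0.84, 2.19], [0.05, 2.79], [-1.13, 4.28], [0.06, 2.93], [-2.69, 2.69]. Speed limits (rad/s): [2.22, 2.22, 2.79, 3.14, 3.14, 3.14].

## Interface

Orientations are given as [roll, pitch, yaw] about the fixed x, y, z axes, in that order (R = Rz(yaw) Ry(pitch) Rx(roll)).
In Python, from cell import * gives the robot as it stands. The module is installed in compiled form; this text tells all that it offers.
- The arm moves only by the tool arm_command, never from a script. Its arguments are lists of equal length, an entry for each row: "delta_pos": the shift along the world's x, y, z in units of 250 mm (1.0 is 250 mm), a list of three; "delta_rot": the turn, a rotation vector about the world's x, y, z in units of 90 degrees (1.0 is 90 degrees), a list of three; "claw": the closure, from 0 (fully open) to 1 (shut). In form: {"delta_pos": [[tx, ty, tz], ...], "delta_rot": [[wx, wy, wz], ...], "claw": [claw, ...]}. A call has exactly 5 rows; each row is the pose to reach, as a shift and turn from the pose commanded when the call began; what a row does not reach only later rows make up. A row lasts 1/12 s, in which the tool goes at most 41.7 mm and 7.16 degrees, less where a joint would pass 70% of its speed; a pose out of reach is approached as far as the arm can. A call with a number of a shift or a turn outside -1 to 1 is refused whole. A call with a gripper value outside its range is refused whole. The fingers move at their own pace and stop on an object; the grip force is fixed at half the most. Time passes only in rows, so rows that repeat a pose let the fingers close, or fill a call up. It gives the time, the measured TCP pose, the force, the opening and the grip force at its end, in the units of the state.
- state(): the state, without advancing time (a new reading comes with each control period).
- read_camera(name): name is "scene" or "top" or "wrist"; returns the picture (400x640x3 uint8, red, green, blue); there is no depth.
- calibration(name): a dict with "camera_matrix" (3x3 intrinsics, pixels), "k1" (the pictures are not rectified: a ray, as slopes to the right and down, at radius r is drawn at 1 + k1 r^2 times it, then the intrinsics apply), "T" (4x4, takes a point from camera to world coordinates). Camera axes: x right, y down, z forward; pixel columns grow to the right and rows downward; lengths in mm; the calibration is good to about 2 mm. A picture is of the moment at which its call begins: read the wrist's pose just before it. calibration takes no time and is no camera call; for the wrist camera it gives the pose at the moment of the call.
- job_done(): hands the job in; it is judged then, once.
The state is a dict: "t": time; "joints": joint angles; "qvel": joint speeds; "tau": joint torques, N m; "eef_pos": TCP position; "tcp_rot": TCP orientation; "ft_force": force on the tool from outside, world axes, zero at the start; "moment": the same for the moment, N m; "opening": opening from 0.0 (shut) to 1.0 (fully open); "grip_force": force on a finger pad.
Only numpy, scipy, OpenCV 4.12 (cv2) and the standard library are available. Lean on these libraries where they do the work, as an engineer would, in place of code of your own. Each camera call takes 0.05 s, during which the arm holds its last target. There are 200 camera calls.

## Task

The kitchen portion scale has just been set down with its right-hand end too low. Throw its red-handled lock lever from the red mark fully home into the notch at the green mark, so that its tongue comes out from under the black foot knob; then push the knob down and, keeping it down, turn it until the bubble of the spirit level rests between the two black lines. Finish while still holding the knob pushed down with the bubble between the lines, and leave the things standing round the scale where they are.

Things in the scene. Friction and masses are not known exactly. Their poses are not given: they have to be found in the camera images.
- scale: white portion scale, 200 (x, depth) x 335 (y, width) x 69 mm high, deck at 50 mm. Fixed; origin on the worktop, 7.5 mm left of its middle; x to its rear (away from the robot), y to its left. Turning the knob tilts it by up to 1 degree about x. Wall cabinets hang behind it, from 0.49 m above the worktop and x = 0.6 m on: swing the arm round close to the robot, and keep low over the scale
- lever_handle (a point): point on the axis of the lock lever's red handle, 30 mm above the deck. The handle is an upright round post, 14 mm in diameter (its head 18 mm), from 12 to 43 mm above the deck. It swings on a circle of 50 mm radius about a vertical pivot at x 2, y -105 mm in the scale's frame; the lever's flat steel bar, top 12 mm above the deck, is below it
- lever (a joint): lock lever, rad: 0 = notch at the red mark (handle straight behind the pivot; its tongue, under the knob's flange, keeps the knob from being pushed), 0.70 = notch at the green mark (handle swung to the scale's right, -y; tongue clear). A sprung detent resists with up to about 10 N at the handle until half way, then draws the lever home to a stop; in the notch = beyond 0.62
- green_mark (a point): centre of the green dot on the deck, 4 mm radius, 76 mm from the lever's pivot in the direction of the handle's second notch
- knob_grip (a point): point on the upright axis of the black foot knob, 22 mm above its flange's underside (x -63, y -105 mm in the scale's frame): the height to grip. Ribbed round grip 36 mm in diameter, its top 14 mm above this point; flange below it 52 mm in diameter, 7 mm thick, underside 12 mm above the deck; fingertips can bear on the flange's upper face, 15 mm below this point
- knob_push (a joint): how far the knob is pushed down, m: 0 = up (a 6 N spring holds it against a friction brake); 0.005 = fully down on its stop (11 N), brake off, it turns easily (about 0.1 N m). Pushed down = beyond 0.003. It springs up when let go
- knob: the black foot knob; origin on its axis at the flange's underside, x axis along the white line on its top. Turning it clockwise seen from above raises the right-hand end of the scale and moves the bubble to the right (the scale's -y), about 16 mm a radian. At the start it is 0.5 to 1.2 rad short of level; it can go 1.9 rad past level
- vial_mid (a point): middle of the spirit level at the front of the scale, 85 mm left of the knob, top of the vial: a bright green tube 84 mm long and 17 mm in diameter along the scale's y, with two black lines 28 mm apart (26 mm between them), half on either side of this point
- bubble_mid (a point): centre of the pale bubble, 18 mm long and 13 mm wide, which slides along the vial
- bubble (a joint): place of the bubble along the vial, m: 0 = midway between the lines, positive towards the scale's left (+y); within 0.004 it rests between the lines. It follows the tilt within half a second
- tuna_tin: bystander: tin, 86 mm across, 40 mm high, origin at its underside
- lemon: bystander: lemon, 71 x 53 x 51 mm, origin at its underside
- mustard_jar: bystander: jar with a red lid, 62 mm across, 90 mm high, origin at its underside
- spice_jar_4: bystander: spice jar with a white cap, 43 mm across, 85 mm high, origin at its underside

How it is judged:
By the outcome, as a careful person would: the job done as asked, in the order asked, and still so for the second after the job is handed in, while the arm keeps its last pose, push and grip.
It also fails if it takes over 48 s, if anything falls off the work surface, if the arm or the gripper's body presses on something with over 40 N, if the wrist force passes 120 N, or if a joint passes its speed limit or range.

## Working session

There is one attempt and no reset: what is moved stays moved. The work goes in short steps, Python scripts to look and compute and a tool call to move; the robot and the scene stay as the last step left them, time stands still between calls to the robot, and variables do not carry over. Pictures are saved under pics/ and viewed, at most 10 in all, crops included, and the job is handed in when it is done.

Besides the shell and the picture viewer there is one more tool, called after "Emit:" as name(argument=value, ...), one argument or row to a line, values as JSON. arm_command: Moves the arm, as the interface text tells. Shifts and turns lie within -1 to 1; 1 stands for 250 mm of shift or 90 degrees of turn. Its arguments: {"type":"object","properties":{"delta_pos":{"type":"array"},"delta_rot":{"type":"array"},"claw":{"type":"array"}},"required":["delta_pos","delta_rot","claw"]}

```bash
mkdir -p pics
cat > h.py <<'E'
from cell import *
import numpy as np, cv2
def ray(c,px):
    K=np.array(c["camera_matrix"],float);T=np.array(c["T"])
    p=cv2.undistortPoints(np.array([[px]],float),K,np.array([c["k1"],0,0,0,0.]))[0,0]
    # exact model: undistort slope
    d=T[:3,:3]@np.array([p[0],p[1],1.]);return T[:3,3],d/np.linalg.norm(d)
def onz(c,px,z):
    o,d=ray(c,px);return o+d*(z-o[2])/d[2]
def proj(c,P):
    K=np.array(c["camera_matrix"],float);T=np.linalg.inv(np.array(c["T"]))
    q=T[:3,:3]@np.array(P,float)+T[:3,3];s=q[:2]/q[2];s=s*(1+c["k1"]*(s@s))
    return K[:2,:2]@s+K[:2,2]
def blobs(im,lo,hi,amin=15):
    hsv=cv2.cvtColor(im,cv2.COLOR_RGB2HSV);m=cv2.inRange(hsv,np.array(lo),np.array(hi))
    n,l,s,c=cv2.connectedComponentsWithStats(m)
    return [(s[i].tolist(),c[i].round(1).tolist()) for i in range(1,n) if s[i][4]>=amin]
def save(im,n): cv2.imwrite(f"pics/{n}.png",cv2.cvtColor(im,cv2.COLOR_RGB2BGR))
E
python3 - <<'E'
from h import *
s=state();print(s)
for n in("top","scene"):
    im=read_camera(n);save(im,n+"0");np.save(n+"0.npy",im)
    c=calibration(n);print(n,c)
    for nm,lo,hi in(("green",(40,100,80),(85,255,255)),("red",(0,150,80),(6,255,255)),("red2",(174,150,80),(180,255,255))):
        print(nm,blobs(im,lo,hi))
E
```

```text
{'t': 0.0, 'joints': array([ 1.14539801e+00,  4.91517275e-01,  1.55944727e+00,  4.43867717e-05,
        1.09170313e+00, -1.05572563e-01]), 'qvel': array([ 0.00124956,  0.00022419, -0.00031195, -0.0008902 ,  0.00186317,
        0.00107024]), 'tau': array([-1.88320497e-03, -6.12640715e+01, -2.58175153e+01,  6.91307872e-02,
        4.82061657e-02, -7.41707709e-05]), 'eef_pos': array([196.3516355 , 593.09934538, 214.08877024]), 'tcp_rot': array([-3.14052776e+00, -1.52430659e-04,  2.82174634e+00]), 'ft_force': array([-0.31750115,  0.05954558,  0.33722862]), 'moment': array([-0.05648664, -0.00022307, -0.01620743]), 'grip_force': 0.0, 'opening': 0.9995546654082896}
top {'camera_matrix': array([[482.25211977,   0.        , 316.56242129],
       [  0.        , 482.25211977, 200.31579525],
       [  0.        ,   0.        ,   1.        ]]), 'k1': -0.07839261548990033, 'T': array([[ 2.29200916e-02, -9.96106955e-01,  8.51211145e-02,
         4.71911870e+02],
       [-9.99730457e-01, -2.31517397e-02, -1.73512009e-03,
        -2.28204938e+02],
       [ 3.69906708e-03, -8.50584016e-02, -9.96369101
[... 476 characters left out ...]
     ]]), 'k1': -0.040432426200960714, 'T': array([[-2.53395796e-01, -8.10834601e-01,  5.27577312e-01,
         3.77664064e+01],
       [-9.67296286e-01,  2.05989472e-01, -1.48007541e-01,
        -8.38543625e+01],
       [ 1.13342641e-02, -5.47828063e-01, -8.36514165e-01,
         9.33465896e+02],
       [ 0.00000000e+00,  0.00000000e+00,  0.00000000e+00,
         1.00000000e+00]])}
green [([307, 253, 33, 16, 169], [323.8, 260.4]), ([263, 269, 24, 17, 237], [274.5, 276.7])]
red [([328, 77, 49, 82, 2697], [352.4, 117.5]), ([284, 143, 30, 18, 352], [300.8, 151.0]), ([263, 185, 5, 4, 17], [265.2, 186.8]), ([331, 200, 9, 11, 60], [335.3, 204.2]), ([132, 281, 33, 7, 164], [149.5, 283.9])]
red2 []
```

View pics/top0.png

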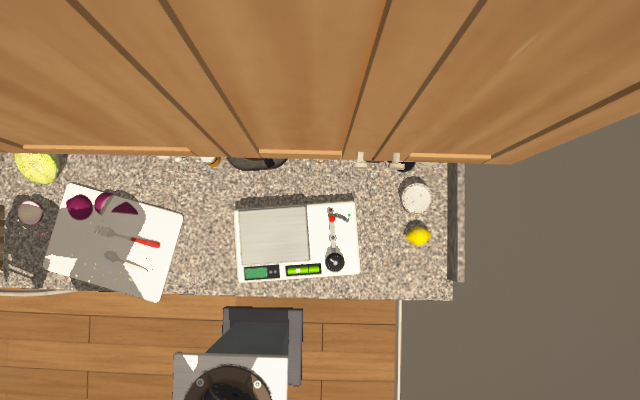

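View pics/scene0.png

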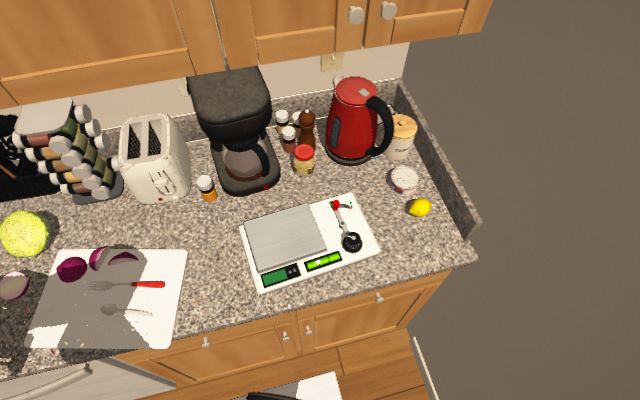

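The top view shows the scale at about (237–358, 203–280). The red handle is at (331.5, 218), the knob at (334, 261) and the vial at (303, 270). The tin and lemon are well off to the right.

```bash
cat > m.py <<'E'
from h import *
R={"handle":[],"knob":[]}
for n,hb,kb in(("top",(320,205,345,226),(318,245,352,278)),("scene",(322,192,348,215),(335,228,368,258))):
    im=np.load(n+"0.npy");c=calibration(n)
    def cen(b,f):
        sub=im[b[1]:b[3],b[0]:b[2]].astype(int);m=f(sub).astype(np.uint8)
        k,l,s,ce=cv2.connectedComponentsWithStats(m);i=1+np.argmax(s[1:,4])
        cn,_=cv2.findContours((l==i).astype(np.uint8),0,2);h=cv2.convexHull(cn[0]);(x,y),r=cv2.minEnclosingCircle(h)
        return ce[i]+b[:2],s[i].tolist(),(round(x+b[0],1),round(y+b[1],1),round(r,1))
    h=cen(hb,lambda s:(s[...,0]>120)&(s[...,1]<70)&(s[...,2]<70))
    k=cen(kb,lambda s:s.max(-1)<75)
    print(n,h,k)
    print(" handle z85",onz(c,h[0],86).round(1)," knob z98 circ",onz(c,k[2][:2],80).round(1),"cen",onz(c,k[0],90).round(1))
    R["handle"].append(ray(c,h[0]));R["knob"].append(ray(c,k[2][:2]))
    g=im[(245 if n=="scene" else 258):(275 if n=="scene" else 280),(300 if n=="scene" else 280):(350 if n=="scene" else 325)]
    cv2.imwrite(f"pics/v_{n}.png",cv2.resize(g[...,::-1],None,fx=8,fy=8,interpolation=2))
    b=(300,230,370,275)
for k,v in R.items():
    A=sum(np.eye(3)-np.outer(d,d) for o,d in v);B=sum((np.eye(3)-np.outer(d,d))@o for o,d in v)
    print(k,np.linalg.solve(A,B).round(1))
a=cv2.resize(np.load("top0.npy")[195:285,230:365,::-1],None,fx=5,fy=5,interpolation=2)
cv2.imwrite("pics/topcrop.png",a)
E
python3 m.py
```

```text
top (array([331.5, 218. ]), [9, 11, 6, 5, 26], (331.5, 218.0, 2.7)) (array([334.72815534, 261.33980583]), [8, 8, 18, 18, 206], (334.5, 261.7, 9.0))
 handle z85 [ 534.5 -270.8   86. ]  knob z98 circ [ 420.  -281.2   80. ] cen [ 421.4 -281.4   90. ]
scene (array([335.30769231, 204.07692308]), [9, 8, 9, 10, 52], (334.6, 204.3, 4.9)) (array([351.93076923, 242.74230769]), [8, 4, 19, 21, 260], (351.8, 241.9, 10.2))
 handle z85 [ 528.8 -266.8   86. ]  knob z98 circ [ 414.3 -277.5   80. ] cen [ 407.6 -274.8   90. ]
handle [ 535.4 -270.2   74.2]
knob [ 419.8 -281.1   67.1]
```

View pics/topcrop.png

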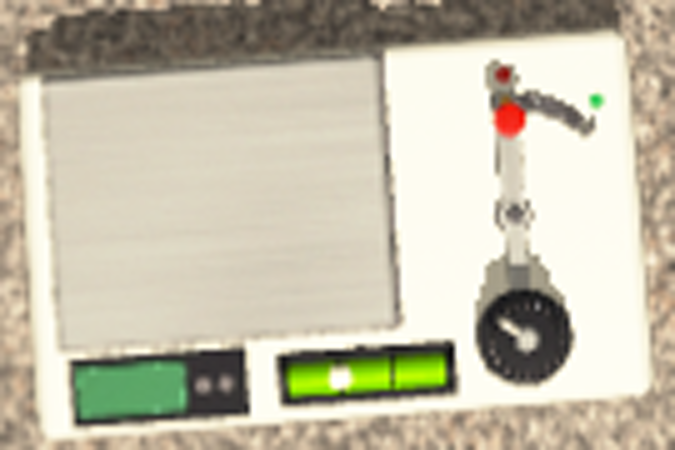

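Emit:
arm_command(
  delta_pos=[
    [0.1,-0.13,0],
    [0.2,-0.26,0],
    [0.3,-0.39,0],
    [0.4,-0.52,0],
    [0.5,-0.65,0],
  ],
  delta_rot=[
    [0,0,0],
    [0,0,0],
    [0,0,0],
    [0,0,0],
    [0,0,0],
  ],
  claw=[0.62,0.62,0.62,0.62,0.62],
)

```text
t: 0.52
eef_pos: [322.1, 429.2, 214.5]
tcp_rot: [-3.141, -0.0, 2.822]
ft_force: [-0.0, 1.0, -0.0]
opening: 0.708
grip_force: 0.0
```

Emit:
arm_command(
  delta_pos=[
    [0.1,-0.13,0],
    [0.2,-0.26,0],
    [0.3,-0.39,0],
    [0.4,-0.52,0],
    [0.5,-0.65,0],
  ],
  delta_rot=[
    [0,0,0],
    [0,0,0],
    [0,0,0],
    [0,0,0],
    [0,0,0],
  ],
  claw=[0.62,0.62,0.62,0.62,0.62],
)

```text
t: 0.93
eef_pos: [447.2, 266.5, 214.6]
tcp_rot: [-3.142, -0.0, 2.822]
ft_force: [0.5, 0.2, -0.8]
opening: 0.394
grip_force: 0.0
```

Emit:
arm_command(
  delta_pos=[
    [0,-0.16,0],
    [0,-0.32,0],
    [0,-0.48,0],
    [0,-0.64,0],
    [0,-0.8,0],
  ],
  delta_rot=[
    [0,0,0],
    [0,0,0],
    [0,0,0],
    [0,0,0],
    [0,0,0],
  ],
  claw=[0.62,0.62,0.62,0.62,0.62],
)

```text
t: 1.35
eef_pos: [445.9, 66.5, 214.6]
tcp_rot: [-3.142, -0.0, 2.822]
ft_force: [0.6, -0.8, 0.6]
opening: 0.382
grip_force: 0.0
```

Emit:
arm_command(
  delta_pos=[
    [0,-0.16,0],
    [0,-0.32,0],
    [0,-0.48,0],
    [0,-0.64,0],
    [0,-0.8,0],
  ],
  delta_rot=[
    [0,0,0],
    [0,0,0],
    [0,0,0],
    [0,0,0],
    [0,0,0],
  ],
  claw=[0.62,0.62,0.62,0.62,0.62],
)

```text
t: 1.77
eef_pos: [445.9, -133.6, 214.7]
tcp_rot: [3.141, -0.0, 2.822]
ft_force: [0.7, 0.7, 0.1]
opening: 0.379
grip_force: 0.0
```

Emit:
arm_command(
  delta_pos=[
    [0.08,-0.13,0],
    [0.17,-0.27,0],
    [0.26,-0.4,0],
    [0.35,-0.54,-0.05],
    [0.35,-0.54,-0.16],
  ],
  delta_rot=[
    [0,0,0],
    [0,0,0],
    [0,0,0],
    [0,0,0],
    [0,0,0],
  ],
  claw=[0.62,0.62,0.62,0.62,0.62],
)

```text
t: 2.18
eef_pos: [537.8, -272.6, 176.2]
tcp_rot: [-3.139, 0.008, 2.819]
ft_force: [-0.7, 0.3, -0.8]
opening: 0.378
grip_force: 0.0
```

Run:
```python
from h import *
s=state();print(s["eef_pos"],s["joints"].round(2))
c=calibration("wrist");im=read_camera("wrist");save(im,"w1");np.save("w1.npy",im)
print(c["T"][:3,3]);
for b in blobs(im,(0,150,80),(6,255,255)): print("red",b,onz(c,b[1],90).round(1))
for b in blobs(im,(40,100,80),(85,255,255),8): print("g",b,onz(c,b[1],50).round(1),onz(c,b[1],60).round(1))
```

```text
[ 537.83176726 -272.61569642  176.16994117] [-0.58  0.5   1.66 -0.    0.97 -1.83]
[ 471.25290814 -249.64999549  346.98984369]
red ([314, 183, 19, 22, 316], [322.9, 194.2]) [ 531.7 -269.2   90. ]
red ([330, 206, 7, 6, 33], [332.9, 208.5]) [ 547.4 -264.7   90. ]
red ([491, 241, 19, 11, 104], [499.6, 246.3]) [ 632.5 -126.8   90. ]
g ([365, 0, 35, 21, 373], [383.3, 6.8]) [ 394.7 -166.9   50. ] [ 397.3 -169.7   60. ]
g ([305, 3, 64, 48, 1194], [335.5, 27.3]) [ 396.6 -212.2   50. ] [ 399.1 -213.5   60. ]
g ([281, 209, 7, 6, 32], [284.0, 211.5]) [ 546.  -317.5   50. ] [ 543.5 -315.2   60. ]
```

View pics/w1.png

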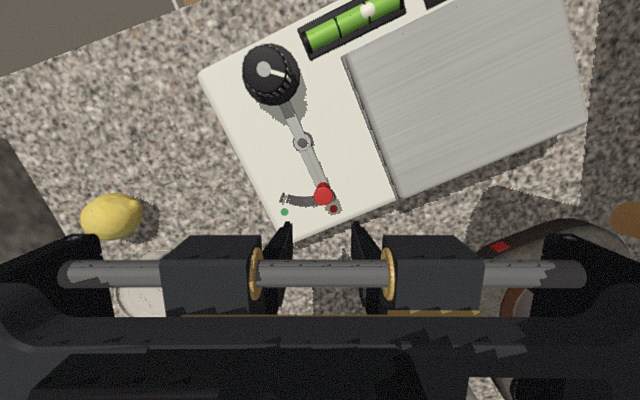

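The wrist view puts the handle at px (323,194), which is about (532,-269.5). The green dot at (284,211) gives about (546,-317.5). Both agree with the given geometry. Next I'll lower the fingers round the handle.

Emit:
arm_command(
  delta_pos=[
    [0,-0.004,0],
    [0,-0.004,-0.13],
    [0,-0.004,-0.26],
    [0,-0.004,-0.41],
    [0,-0.004,-0.41],
  ],
  delta_rot=[
    [0,0,0],
    [0,0,0],
    [0,0,0],
    [0,0,0],
    [0,0,0],
  ],
  claw=[0.62,0.62,0.62,0.62,0.62],
)

```text
t: 2.65
eef_pos: [531.5, -265.3, 68.1]
tcp_rot: [3.139, -0.008, 2.823]
ft_force: [-1.7, 0.9, -1.1]
opening: 0.377
grip_force: 0.0
```

Emit:
arm_command(
  delta_pos=[
    [0,0,0],
    [0,0,0],
    [0,-0.02,0],
    [0,-0.05,0],
    [-0.004,-0.08,0],
  ],
  delta_rot=[
    [0,0,0],
    [0,0,0],
    [0,0,0],
    [0,0,0],
    [0,0,0],
  ],
  claw=[0.76,0.76,0.76,0.76,0.76],
)

```text
t: 3.07
eef_pos: [535.6, -287.8, 75.1]
tcp_rot: [3.141, 0.007, 2.821]
ft_force: [8.3, 4.1, -0.3]
opening: 0.243
grip_force: 3.3
```

Emit:
arm_command(
  delta_pos=[
    [-0.008,-0.02,0],
    [-0.018,-0.04,0],
    [-0.03,-0.06,0],
    [-0.04,-0.075,0],
    [-0.04,-0.075,0],
  ],
  delta_rot=[
    [0,0,0],
    [0,0,0],
    [0,0,0],
    [0,0,0],
    [0,0,0],
  ],
  claw=[0.76,0.76,0.76,0.76,0.76],
)

```text
t: 3.48
eef_pos: [523.6, -306.3, 73.1]
tcp_rot: [3.14, 0.002, 2.82]
ft_force: [6.1, 7.5, 4.3]
opening: 0.238
grip_force: 4.3
```

Run:
```python
from h import *
s=state();print(s["eef_pos"],s["ft_force"],s["opening"])
c=calibration("top");im=read_camera("top")
for b in blobs(im,(0,150,80),(6,255,255),5): print("red",b,onz(c,b[1],90).round(1))
save(cv2.resize(im[195:285,280:365],None,fx=6,fy=6,interpolation=2),"t2")
```

```text
[ 523.55622997 -306.2726845    73.10502614] [6.05102119 7.53777793 4.27790225] 0.23817941500884404
red ([372, 157, 2, 3, 5], [372.6, 158.2]) [ 695.6 -376.6   90. ]
red ([132, 238, 28, 10, 116], [146.7, 242.3]) [458.5 214.6  90. ]
```

View pics/t2.png

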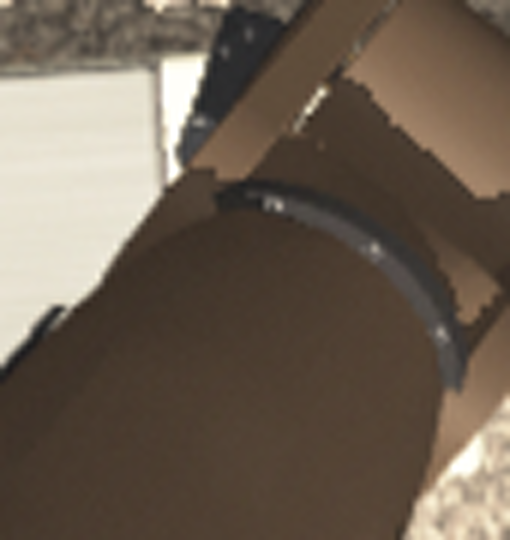

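The arm hides the lever in the top view. The reaction force is along the reversed tangent, so the handle is probably at its stop. I'll nudge it once more, then lift and look.

Emit:
arm_command(
  delta_pos=[
    [-0.006,-0.008,0],
    [-0.012,-0.016,0],
    [-0.012,-0.016,0],
    [-0.012,-0.016,0],
    [-0.012,-0.016,0],
  ],
  delta_rot=[
    [0,0,0],
    [0,0,0],
    [0,0,0],
    [0,0,0],
    [0,0,0],
  ],
  claw=[0.76,0.76,0.76,0.76,0.76],
)

```text
t: 3.95
eef_pos: [522.8, -307.4, 73.2]
tcp_rot: [3.137, 0.004, 2.821]
ft_force: [20.7, 24.2, 2.7]
opening: 0.243
grip_force: 14.8
```

Emit:
arm_command(
  delta_pos=[
    [0.01,0.014,0],
    [0.01,0.014,0],
    [0.01,0.014,0],
    [0.01,0.014,0.15],
    [0.01,0.014,0.3],
  ],
  delta_rot=[
    [0,0,0],
    [0,0,0],
    [0,0,0],
    [0,0,0],
    [0,0,0],
  ],
  claw=[0.62,0.62,0.62,0.62,0.62],
)

```text
t: 4.37
eef_pos: [521.2, -306.8, 146.5]
tcp_rot: [3.14, -0.005, 2.821]
ft_force: [0.2, -0.3, -0.9]
opening: 0.381
grip_force: 0.0
```

Emit:
arm_command(
  delta_pos=[
    [-0.1,0.02,0],
    [-0.2,0.04,0],
    [-0.3,0.06,0],
    [-0.3,0.06,0],
    [-0.3,0.06,0],
  ],
  delta_rot=[
    [0,0,0],
    [0,0,0],
    [0,0,0],
    [0,0,0],
    [0,0,0],
  ],
  claw=[0.45,0.45,0.45,0.45,0.45],
)

```text
t: 4.78
eef_pos: [446.6, -292.4, 147.8]
tcp_rot: [-3.141, 0.0, 2.82]
ft_force: [-0.3, -1.0, 0.4]
opening: 0.551
grip_force: 0.0
```

Run:
```python
from h import *
s=state();print(s["eef_pos"],s["ft_force"],s["opening"],s["joints"].round(2))
c=calibration("wrist");im=read_camera("wrist");save(im,"w3")
for b in blobs(im,(0,150,80),(6,255,255),8): print("red",b,onz(c,b[1],90).round(1),onz(c,b[1],50).round(1))
for b in blobs(im,(40,100,80),(85,255,255),8): print("g",b,onz(c,b[1],50).round(1))
c=calibration("top");im=read_camera("top")
for b in blobs(im,(0,150,80),(6,255,255),5): print("red",b,onz(c,b[1],90).round(1))
```

```text
[ 446.63321878 -292.44313453  147.75344837] [-0.29259145 -1.03411965  0.36554276] 0.5510643098194515 [-0.7   0.45  1.86  0.    0.84 -1.95]
red ([329, 288, 19, 16, 212], [337.4, 294.8]) [ 524.2 -303.1   90. ] [ 549.2 -308.9   50. ]
g ([517, 17, 75, 63, 811], [558.4, 50.9]) [387.9 -64.6  50. ]
g ([575, 21, 6, 6, 15], [577.3, 23.5]) [372.2 -47.9  50. ]
g ([566, 25, 4, 6, 8], [567.8, 27.5]) [372.7 -55.4  50. ]
g ([570, 25, 5, 5, 12], [572.2, 27.2]) [373.6 -52.1  50. ]
g ([551, 32, 13, 13, 43], [557.4, 37.5]) [377.5 -64.2  50. ]
g ([535, 40, 11, 6, 19], [540.6, 42.7]) [376.9 -77.6  50. ]
g ([547, 42, 3, 6, 8], [548.0, 44.1]) [380. -72.  50.]
g ([519, 45, 6, 6, 10], [521.0, 47.3]) [375.2 -93.3  50. ]
g ([513, 48, 5, 5, 10], [515.1, 49.9]) [375.6 -98.2  50. ]
g ([516, 56, 6, 6, 12], [518.7, 58.2]) [382.9 -96.4  50. ]
g ([420, 83, 38, 32, 587], [441.6, 96.9]) [ 392.5 -164.    50. ]
g ([389, 98, 36, 30, 550], [405.7, 113.0]) [ 395.7 -196.9   50. ]
g ([359, 112, 35, 30, 625], [376.6, 126.2]) [ 398.4 -224.3   50. ]
g ([326, 292, 2, 6, 10], [326.6, 294.5]) [ 545.4 -319.4   50. ]
red ([372, 157, 2, 3, 5], [372.6, 158.2]) [ 695.6 -376.6   90. ]
red ([345, 222, 3, 4, 6], [346.0, 223.5]) [ 520.7 -309.    90. ]
red ([131, 238, 29, 10, 118], [146.5, 242.3]) [458.5 215.2  90. ]
```

View pics/w3.png

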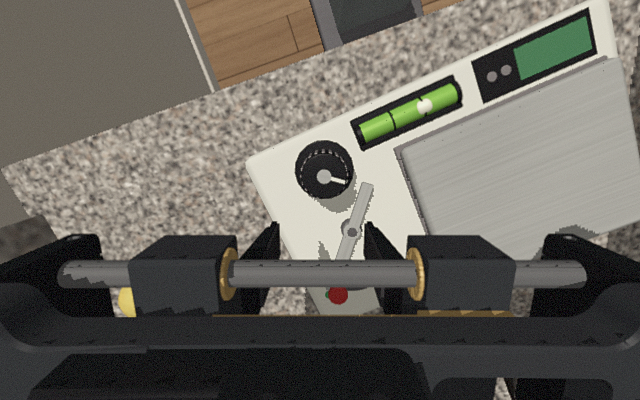

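The lever is home: the handle measures (524,-303) against (524.7,-302.6) expected, and the tongue is clear of the knob at px (324,176). The bubble at (424,105) sits over the left line, about +14 mm off. Next I'll grip the knob.

Emit:
arm_command(
  delta_pos=[
    [-0.108,0.048,0],
    [-0.108,0.048,-0.08],
    [-0.108,0.048,-0.2],
    [-0.108,0.048,-0.3],
    [-0.108,0.048,-0.3],
  ],
  delta_rot=[
    [0,0,0],
    [0,0,0],
    [0,0,0],
    [0,0,0],
    [0,0,0],
  ],
  claw=[0.45,0.45,0.45,0.45,0.45],
)

```text
t: 5.3
eef_pos: [420.0, -279.3, 68.7]
tcp_rot: [3.14, -0.004, 2.822]
ft_force: [-0.6, 0.2, -0.7]
opening: 0.552
grip_force: 0.0
```

Emit:
arm_command(
  delta_pos=[
    [0,0,0],
    [0,0,0],
    [0,0,0],
    [0,0,0],
    [0,0,0],
  ],
  delta_rot=[
    [0,0,0],
    [0,0,0],
    [0,0,0],
    [0,0,0],
    [0,0,0],
  ],
  claw=[1,1,1,1,1],
)

```text
t: 5.72
eef_pos: [421.0, -281.5, 73.5]
tcp_rot: [-3.139, 0.003, 2.822]
ft_force: [-3.9, -9.3, -2.0]
opening: 0.37
grip_force: 30.0
```

Emit:
arm_command(
  delta_pos=[
    [0,0,-0.01],
    [0,0,-0.02],
    [0,0,-0.03],
    [0,0,-0.03],
    [0,0,-0.03],
  ],
  delta_rot=[
    [0,0,0],
    [0,0,0],
    [0,0,0],
    [0,0,0],
    [0,0,0],
  ],
  claw=[1,1,1,1,1],
)

```text
t: 6.13
eef_pos: [421.3, -281.8, 67.8]
tcp_rot: [-3.138, 0.005, 2.822]
ft_force: [-8.0, -6.3, 23.6]
opening: 0.37
grip_force: 30.0
```

Emit:
arm_command(
  delta_pos=[
    [0,0,0],
    [-0.002,-0.002,0],
    [-0.004,-0.002,0],
    [-0.004,-0.002,0],
    [-0.004,-0.002,0],
  ],
  delta_rot=[
    [0,0,-0.07],
    [0,0,-0.14],
    [0,0,-0.21],
    [0,0,-0.28],
    [0,0,-0.35],
  ],
  claw=[1,1,1,1,1],
)

```text
t: 6.55
eef_pos: [420.5, -282.9, 68.7]
tcp_rot: [-3.141, 0.007, 2.268]
ft_force: [-13.9, -7.5, 38.7]
opening: 0.374
grip_force: 30.0
```

Emit:
arm_command(
  delta_pos=[
    [0,0,0],
    [0,0,0],
    [0,0,0],
    [0,0,0],
    [0,0,0],
  ],
  delta_rot=[
    [0,0,0],
    [0,0,0],
    [0,0,0],
    [0,0,0],
    [0,0,0],
  ],
  claw=[1,1,1,1,1],
)

```text
t: 6.97
eef_pos: [420.4, -282.8, 68.7]
tcp_rot: [-3.141, 0.007, 2.273]
ft_force: [-12.2, -7.2, 36.6]
opening: 0.372
grip_force: 30.0
```

Run:
```python
from h import *
s=state();print(s["eef_pos"],s["ft_force"],s["moment"])
a=[]
for n in("top","scene","wrist"):
    c=calibration(n);im=read_camera(n);np.save(n+"4.npy",im)
    u,v=proj(c,(397,-197,65)).round().astype(int);print(n,u,v)
    u=min(max(u,45),595);v=min(max(v,40),360)
    w=np.ascontiguousarray(im[v-40:v+40,u-45:u+45]);a.append(cv2.resize(w,(260,231),interpolation=2))
save(np.hstack(a),"v4")
```

```text
[ 420.41669174 -282.8309471    68.71180195] [-12.20683537  -7.23669958  36.61020777] [-1.39042757  2.43810798  0.05123088]
top 302 269
scene 323 258
wrist 387 103
```

View pics/v4.png

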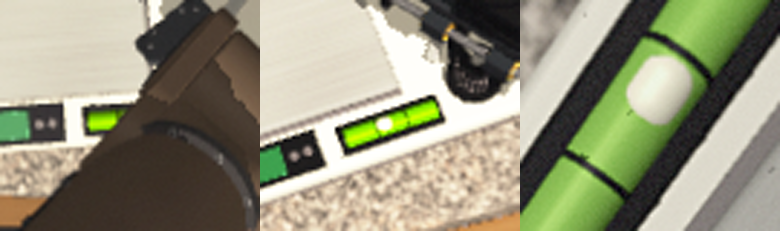

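The wrist crop (right) shows the bubble about 6 mm left of mid, measured along the line spacing. That calls for about 0.38 rad more clockwise, and I'll ease the push a little.

Emit:
arm_command(
  delta_pos=[
    [-0.002,-0.002,0.002],
    [-0.004,-0.002,0.004],
    [-0.004,-0.002,0.004],
    [-0.004,-0.002,0.005],
    [-0.004,-0.002,0.005],
  ],
  delta_rot=[
    [0,0,-0.06],
    [0,0,-0.12],
    [0,0,-0.18],
    [0,0,-0.24],
    [0,0,-0.24],
  ],
  claw=[1,1,1,1,1],
)

```text
t: 7.53
eef_pos: [419.4, -283.1, 69.6]
tcp_rot: [3.139, 0.007, 1.89]
ft_force: [-10.1, -6.2, 31.5]
opening: 0.373
grip_force: 30.0
```

Emit:
arm_command(
  delta_pos=[
    [0,0,0],
    [0,0,0],
    [0,0,0],
    [0,0,0],
    [0,0,0],
  ],
  delta_rot=[
    [0,0,0],
    [0,0,0],
    [0,0,0],
    [0,0,0],
    [0,0,0],
  ],
  claw=[1,1,1,1,1],
)

```text
t: 7.95
eef_pos: [419.4, -283.1, 69.6]
tcp_rot: [3.139, 0.006, 1.896]
ft_force: [-10.8, -6.1, 31.9]
opening: 0.373
grip_force: 30.0
```

Run:
```python
from h import *
s=state();print(s["eef_pos"],s["tcp_rot"],s["ft_force"],s["moment"],s["joints"].round(2))
a=[]
for n,z in(("scene",1),("wrist",1)):
    c=calibration(n);im=read_camera(n);np.save(n+"5.npy",im)
    u,v=proj(c,(397,-197,65)).round().astype(int);print(n,u,v)
    u=min(max(u,60),580);v=min(max(v,60),340)
    a.append(cv2.resize(np.ascontiguousarray(im[v-60:v+60,u-60:u+60]),(390,390),interpolation=2))
save(np.hstack(a),"v5")
```

```text
[ 419.35564221 -283.1253928    69.58761363] [3.13946336 0.00645457 1.89572532] [-10.77491678  -6.11745034  31.88059945] [-1.31429932  2.23102605  0.04161707] [-0.72  0.53  1.99 -0.    0.61 -1.05]
scene 323 258
wrist 332 88
```

View pics/v5.png

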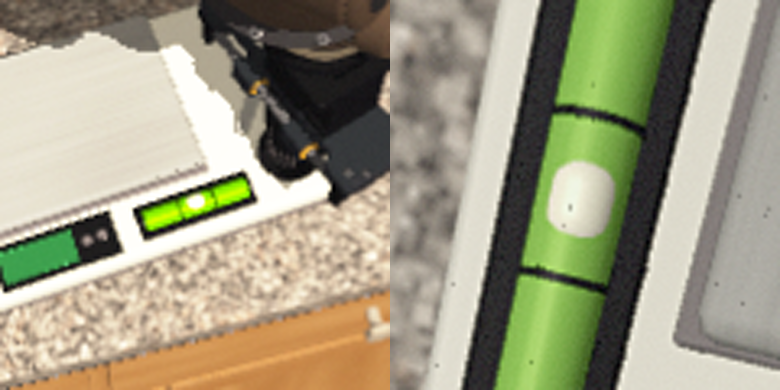

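The bubble is centred: it sits at (580,200), with the midpoint of the lines at (581.5,200). The 32 N upward reaction is well above the 11 N stop force, so the knob is fully down.

```bash
python3 -c "
from cell import *
print(job_done())"
```

```text
the job is handed in; nothing more can be done
None
```

I handed the job in with the lever home at the green mark, the knob held pushed down and the bubble centred between the lines; the arm never reached toward the things round the scale, though I did not re-measure them.

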